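# Flip the board marker of the cut wheel

### The job

One of the two cheese wheels has been cut open: flip the hinged marker at the front of that wheel's board over its pivot, away from the robot, until it lies fully flat on the board and shows its other face. Only push it over with the fingers: do not pinch it, and leave the other board's marker and the loose things (two small goat cheeses, a knife, a brush) where they are.

Things in the scene. Friction and masses are not known exactly. Their poses are not given: they have to be found in the camera images.
- cut_board: Fixed wooden ripening board that carries the CUT wheel (180 mm across, 75 mm high, a wedge of about 75 degrees missing towards the front). Board 300 x 230 mm, its top 70 mm above the table. Origin: on the table under the board's centre. Its x axis points from the front edge (the marker's side, towards the robot) to the back; y along the front edge, z up. The front of the wheel stands 105 mm behind the hinge pin.
- whole_board: The same kind of board with its own marker, carrying the WHOLE wheel. To be left alone. The two boards may be either way round, left and right.
- cut_marker_hinge (a point): Middle of the hinge pin of the cut wheel's marker, above the middle of its board's front edge, 82 mm above the table. The pin lies along the board's y axis. Axes as cut_board. A steel foot plate lies on the board round it; the ears of the hinge stand at y +-54 mm, 19 mm tall above the board, and two narrow steel stop tongues (at y +-34 mm, 14 mm wide) reach 32 mm to the front under the marker, 9 to 12 mm below the pin.
- cut_marker_edge (a point): Middle of the free edge of the cut wheel's marker, 84 mm from the pin, half-way through its thickness. The marker is a flat steel leaf 92 mm wide (along the pin) and 4 mm thick, with a 3 mm beech tile (60 x 82 mm) on each face, 10 mm thick in all, about 120 g. At the start it juts out level (or raised a little) from the front of the board over the table, with free air beneath: 77 mm from its underside to the table.
- cut_marker (a joint): Angle of the cut wheel's marker about its pin, rad. 0: level, jutting out to the front over the table (start, 0 to 0.3). 1.57: upright. 3.14: turned right over and flat on the board behind the pin, against its stop. The hinge is stiff enough (about 0.1 N m of friction) for the leaf to stay where it is left at any angle.
- cut_marker_whole_face (a point): Middle of the face that looks up at the start, 50 mm from the pin: beech tile branded with a full disc. Its z axis is the outward normal of this face.
- cut_marker_cut_face (a point): Middle of the face that looks down at the start, 50 mm from the pin: beech tile branded with a disc that lacks a wedge. Its z axis points INTO the leaf.
- whole_marker_edge (a point): Middle of the free edge of the OTHER marker (same make), on the whole wheel's board; must stay as it is.
- goat_cheese_a: Loose small round cheese, 49 mm across, 30 mm high, on the front left corner of the cut wheel's board, beside the marker. Origin: centre of its underside. Not to be moved.
- goat_cheese_b: The same kind of cheese on the front right corner of the whole wheel's board. Origin: centre of its underside. Not to be moved.
- cheese_knife: Loose cheese knife lying flat on the table to the right of the boards: handle 115 x 26 x 18 mm (its -x side, towards the robot), blade 205 x 38 mm (its +x side). Origin: underside, where handle meets blade. Not to be moved.
- rind_brush: Loose rind brush, 150 x 52 mm, 44 mm high, on the table to the left of the boards. Origin: centre of its underside. Not to be moved.

How it is judged (in metres and radians):
At the end, for the whole second after the job is handed in: The cut wheel's marker has been turned right over and rests flat on its board (within 0.09 rad, 5 degrees, of its far stop), at rest; the other marker's free edge is within 10 mm and every loose thing within 20 mm of where it started (value of joint cut_marker above 3.05 rad and velocity of joint cut_marker between -0.1 and 0.1 rad/s and distance of whole_marker_edge from where it was at the start of the episode below 0.01 m and distance of each of goat_cheese_a, goat_cheese_b, cheese_knife, rind_brush from where it was at the start of the episode below 0.02 m); the robot touches nothing.
It fails at once if the marker is pinched: the fingers press on both of its faces at once with more than 3 N each (contact force between the fingers and cut_marker_c3 above 3 N and contact force between the fingers and cut_marker_c4 above 3 N).
It fails at once if the other board's marker is moved by more than 10 mm at its free edge (distance of whole_marker_edge from where it was at the start of the episode above 0.01 m).
It fails at once if a loose thing is shifted or lifted by more than 20 mm (distance of any of goat_cheese_a, goat_cheese_b, cheese_knife, rind_brush from where it was at the start of the episode above 0.02 m).
It also fails if it takes over 42 s, if anything falls off the work surface, if the arm or the gripper's body presses on something with over 40 N, if the wrist force passes 120 N, or if a joint passes its speed limit or range.

### The arm

A 6-joint arm with a two-finger parallel gripper is mounted at the origin on the work surface. World frame = base frame: x ahead of the robot, y to its left, z up, the work surface at z = 0. Lengths are in mm, angles in rad, forces in N, time in s.
With the tool pointing down it reaches from about 350 to 725 mm from the base axis. Payload 6 kg.
Tool frame: the origin (TCP) lies on the mounting face of the last link; the fingertips stand 173 mm ahead of it and the grasp point (between the pads) lies 155 mm ahead of it; z points along the fingers, y is the direction in which the jaws open and shut (so a half turn about z gives the same grasp; the last joint's range is limited). The gripper opens to 85 mm and grips with 20 to 120 N. Pads are 22 mm wide; open, the fingers measure 114 mm over their backs; the gripper's body (76 mm by 85 mm) begins 54 mm behind the grasp point. The pads swing forward as they close: fully open they stand 13 mm farther back than shut.
Start: joints at [-0.86, 0.04, 0.085, 0, -1.615, -0.334], TCP at [220.787, -557.895, 404.661] pointing down, gripper open.
Joint ranges: [-2.56, 2.56], [-1.29, 2.01], [-1.08, 1.49], [-3.29, 1.98], [-2.81, -0.18], [-2.99, 2.99]. Speed limits (rad/s): [2.57, 2.57, 3.01, 3.14, 3.14, 3.14].

### API

Orientations are given as a 3x3 rotation matrix whose columns are the frame's x, y, z axes.
In Python, from station import robot, eyes, models gives the robot as it stands.
- The arm moves only by the tool arm_command, never from a script. Its argument "targets" is one flat list of numbers, 5 for each row, row after row: the shift along the world's x, y, z in units of 40 mm (1.0 is 40 mm), then the turn about the world's z in units of 5 degrees (1.0 is 5 degrees), then the finger opening in mm, from 0 to 85.4. In form: [tx, ty, tz, yaw, gripper, tx, ty, tz, yaw, gripper, ...]. A call has 1 to 5 rows; each row shifts and turns the commanded pose from where the row before left it; what a row does not reach is not made up. A row lasts 1/8 s, in which the tool goes at most 62.5 mm and 10.7 degrees, less where a joint would pass 70% of its speed; a pose out of reach is approached as far as the arm can. A call is refused whole if a number of a shift passes 1 or a number of a turn 1, either way. A call with a gripper value outside its range is refused whole. The fingers move at their own pace and stop on an object; "grip_force" is the grip in N (left out, the last holds). Time passes only in rows, so rows that do not move let the fingers close. It gives the time, the measured TCP pose, the force and the opening at its end, in the units of the state.
- robot.get_state(): the state, without advancing time (a new reading comes with each control period).
- eyes.capture(name): name is "scene" or "top" or "wrist"; returns the picture (400x640x3 uint8, blue, green, red); there is no depth.
- eyes.get_calibration(name): a dict with "vertical_fov" (degrees; the focal length in pixels is half the picture's height over the tangent of half this angle, whatever the lens; pixels are square), "cx", "cy" (the principal point, pixels), "dist" ([k1, k2, p1, p2, k3] as OpenCV has them; the pictures are not rectified), "extrinsics" (4x4, takes a point from camera to world coordinates). Camera axes: x right, y down, z forward; pixel columns grow to the right and rows downward; lengths in mm; the calibration is good to about 2 mm. A picture is of the moment at which its call begins: read the wrist's pose just before it. get_calibration takes no time and is no camera call; for the wrist camera it gives the pose at the moment of the call.
- robot.hand_in(): hands the job in, once; it reports no verdict.
Trained networks look in the newest picture that a camera, given by its name, has taken for a name from the list of things; names that differ only in an ending like _2 or _b are one class to them, and where a whole thing is asked for, a point or a joint stands for the part that bears it (a point fixed in the world has none). Each returns a list of dicts, best first, with "confidence" (0 to 1); they miss things now and then, are a little off and sometimes report something else, mostly with a low value. They report only what shows in the picture. A call takes as long as a camera call.
- models.masks_of(camera, target): "region" (400x640 bool, what is visible of it) and "at" ([column, row] in pixels, amid what is visible of it).
The state is a dict: "time_s": time; "q": joint angles; "joint_vel": joint speeds; "effort": joint torques, N m; "tcp_pos": TCP position; "tool_rot": TCP orientation; "wrist_force": force on the tool from outside, world axes, zero at the start; "torque": the same for the moment, N m; "width": finger opening in mm.
Only numpy, scipy, OpenCV 4.12 (cv2) and the standard library are available. Lean on these libraries where they do the work, as an engineer would, in place of code of your own. Each camera call takes 0.05 s, during which the arm holds its last target.

## Working session

There is one attempt and no reset: what is moved stays moved. The work goes in short steps, Python scripts to look and compute and a tool call to move; the robot and the scene stay as the last step left them, time stands still between calls to the robot, and variables do not carry over. Pictures are saved under pics/ and viewed, and the job is handed in when it is done.

Besides the shell and the picture viewer there is one more tool, called after ">>>" as name(argument=value, ...) on one line, values as JSON. arm_command: Moves the arm, as the interface text tells. Its arguments: {"type":"object","properties":{"targets":{"type":"array"},"grip_force":{"type":"number"}},"required":["targets"]}

```bash
ls; mkdir -p pics
python3 - <<'E'
from station import robot, eyes, models
import cv2
for n in ("scene","top"):
    im=eyes.capture(n); cv2.imwrite(f"pics/{n}0.png",im)
    c=eyes.get_calibration(n); print(n,c)
    for t in ("cut_board","cut_marker","whole_marker_edge","goat_cheese_a","cheese_knife","rind_brush"):
        print(t,[(round(d["confidence"],2),d["at"],int(d["region"].sum())) for d in models.masks_of(n,t)][:3])
print(robot.get_state())
E
```

```text
pics
scene {'vertical_fov': 49.40299742554985, 'cx': 310.61265101972367, 'cy': 191.79126455210294, 'dist': array([0.01072195, 0.        , 0.        , 0.        , 0.        ]), 'extrinsics': array([[ 6.16520350e-01,  6.44940810e-01, -4.51612676e-01,
         1.17000989e+03],
       [ 7.87336297e-01, -5.06509934e-01,  3.51495721e-01,
        -4.19429468e+02],
       [-2.05237191e-03, -5.72275317e-01, -8.20058991e-01,
         1.03878072e+03],
       [ 0.00000000e+00,  0.00000000e+00,  0.00000000e+00,
         1.00000000e+00]])}
cut_board [(0.81, [285.8, 270.9], 11902), (0.18, [345.0, 169.1], 270)]
cut_marker [(0.66, [258.7, 201.5], 991)]
whole_marker_edge [(0.83, [353.8, 134.6], 856), (0.43, [408.5, 112.1], 810), (0.35, [255.2, 203.2], 1023)]
goat_cheese_a [(0.73, [344.9, 167.8], 279), (0.63, [302.9, 218.5], 298), (0.23, [409.4, 113.0], 792)]
cheese_knife [(0.73, [173.1, 289.5], 1682)]
rind_brush [(0.97, [407.6, 113.3], 801)]
top {'vertical_fov': 43.576859168873035, 'cx': 323.49050457597104, 'cy': 210.49720371812793, 'dist': array([0.04245503, 0.        , 0.        , 0.        , 0.    
[... 764 characters left out ...]
 -5.77411650e-05,
       -1.61551100e+00, -3.33672189e-01]), 'joint_vel': array([ 0.00171067,  0.00043434, -0.0003976 ,  0.00128322,  0.00057276,
       -0.00077877]), 'effort': array([ 7.36526345e-04, -3.67817402e+01,  3.47385299e+01,  6.93208471e+00,
       -9.68693821e-04, -2.53735529e-06]), 'tcp_pos': array([ 220.7832875 , -557.87984897,  404.66872958]), 'tool_rot': array([[-9.29838739e-01, -3.67967281e-01, -9.52095457e-06],
       [-3.67967280e-01,  9.29838734e-01,  9.95094786e-05],
       [-2.77632800e-05,  9.60311678e-05, -9.99999995e-01]]), 'wrist_force': array([-0.26087714, -0.55959815, -0.4150029 ]), 'torque': array([0.02398567, 0.019825  , 0.00397199]), 'width': 85.32745514609317}
```

Run:
```python
import cv2
a=cv2.imread("pics/top0.png")[110:310,130:530]; cv2.imwrite("pics/top0z.png",cv2.resize(a,(800,400),interpolation=cv2.INTER_CUBIC))
```

```text
(no output)
```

View pics/scene0.png

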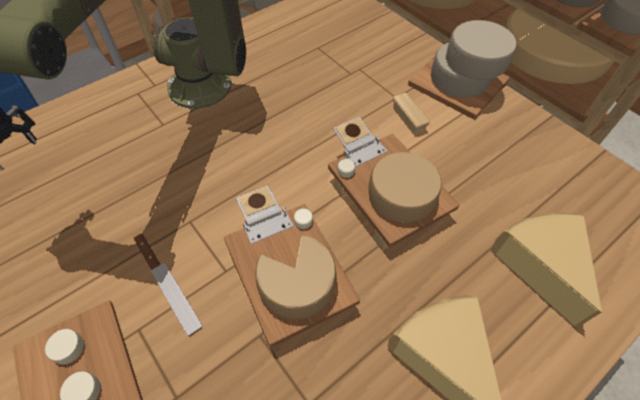

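View pics/top0.png

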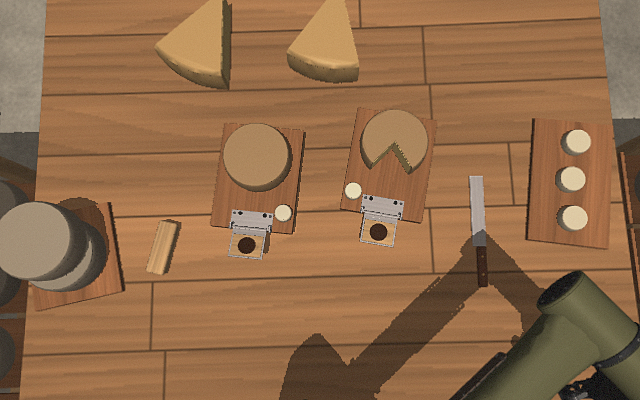

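```bash
ls pics
```

```text
scene0.png
top0.png
top0z.png
```

View pics/top0z.png

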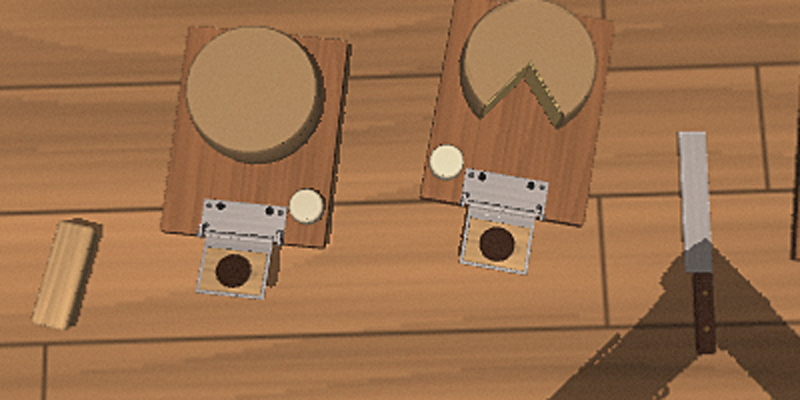

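Top picture: the cut wheel is on the right-hand board (wheel around (395,140)). Its marker has its free edge at about (376,245) and its pin at about (382,217). Next I'll measure the board's pose and the leaf angle.

```bash
cat > h.py <<'E'
import numpy as np, cv2
def K(c):
    f=200/np.tan(np.radians(c["vertical_fov"]/2)); return np.array([[f,0,c["cx"]],[0,f,c["cy"]],[0,0,1.]])
def proj(c,P):
    T=np.linalg.inv(c["extrinsics"]); r,_=cv2.Rodrigues(T[:3,:3])
    return cv2.projectPoints(np.array(P,float).reshape(-1,3),r,T[:3,3],K(c),c["dist"])[0].reshape(-1,2)
def plane(c,uv,z):
    n=cv2.undistortPoints(np.array(uv,float).reshape(-1,1,2),K(c),c["dist"]).reshape(-1,2)
    E=c["extrinsics"]; d=np.c_[n,np.ones(len(n))]@E[:3,:3].T
    o=E[:3,3]; return o+d*((z-o[2])/d[:,2])[:,None]
E
python3 - <<'E'
from station import robot, eyes, models
from h import *
c=eyes.get_calibration("top"); s=eyes.get_calibration("scene")
print("board corners FL FR BR BL",plane(c,[(340.5,208.5),(422,223),(436,121),(359,107)],70).round(0))
a=cv2.imread("pics/top0.png")[170:270,320:440]; cv2.imwrite("pics/t1.png",cv2.resize(a,None,fx=6,fy=6,interpolation=cv2.INTER_CUBIC))
a=cv2.imread("pics/scene0.png")[170:290,215:365]; cv2.imwrite("pics/s1.png",cv2.resize(a,None,fx=5,fy=5,interpolation=cv2.INTER_CUBIC))
E
```

```text
board corners FL FR BR BL [[ 651.  -41.   70.]
 [ 604. -264.   70.]
 [ 895. -321.   70.]
 [ 944. -104.   70.]]
```

View pics/t1.png

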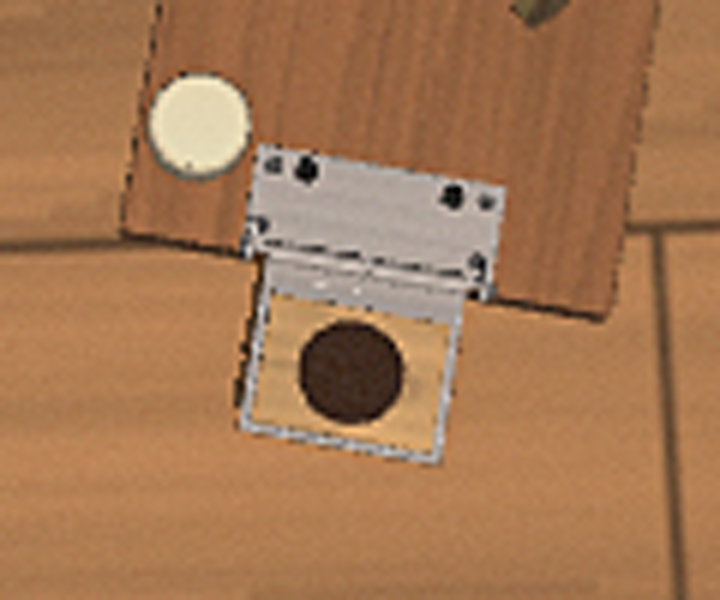

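View pics/s1.png

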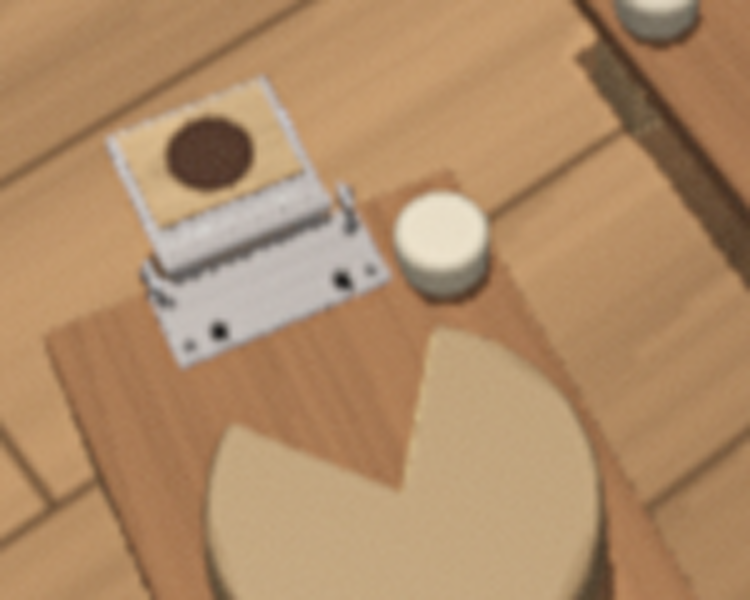

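```bash
cat >> h.py <<'E'
def model(p,pts):
    x,y,a,th=p; R=np.array([[np.cos(a),-np.sin(a),0],[np.sin(a),np.cos(a),0],[0,0,1]])
    return np.array([x,y,0])+np.array(pts,float)@R.T
def leaf(th,s,y,off=0):  # hinge frame, dist s, off outward normal of the start-top face
    return [-s*np.cos(th)+off*np.sin(th)*1, y, 82+s*np.sin(th)+off*np.cos(th)]
E
python3 - <<'E'
from station import eyes
from h import *
from scipy.optimize import least_squares
c=eyes.get_calibration("top"); s=eyes.get_calibration("scene")
def pts(p): 
    t=p[3]; return model(p,[leaf(t,84,46),leaf(t,84,-46),[0,115,70],[0,-115,70],[300,-115,70],[300,115,70]])
ut=np.array([(360,241.7),(393.3,247),(340,208.8),(421.2,223.3),(436,121),(359,107)])
us=np.array([(268,185.2),(236.4,197.6),(305,204.4),(224,238)])
def r(p):
    P=pts(p); return np.r_[(proj(c,P)-ut).ravel(),(proj(s,P[:4])-us).ravel()]
o=least_squares(r,[625,-150,-.2,.1],loss="soft_l1"); p=o.x
print(p.round(3)); print(r(p).reshape(-1,2).round(1)); 
print("edge",model(p,[leaf(p[3],84,0)]).round(1))
np.save("p.npy",p)
E
```

```text
[ 6.29028e+02 -1.51012e+02 -2.10000e-01  4.40000e-02]
[[-0.9 -0.4]
 [-0.5  0.4]
 [-0.6 -1. ]
 [ 0.6 -0.8]
 [ 1.8 -1.3]
 [-1.1 -0.7]
 [-0.2 -0. ]
 [-0.7 -0. ]
 [-0.7 -2.1]
 [-1.4 -2.5]]
edge [[ 547.  -133.5   85.7]]
```

>>> arm_command(targets=[0.6, 0.9, 0, -0.6, 0, 0.6, 0.9, 0, -0.6, 0, 0.6, 0.9, 0, -0.6, 0, 0.6, 0.9, 0, -0.6, 0, 0.6, 0.9, 0, -0.6, 0], grip_force=40)

```text
time_s: 1.32
tcp_pos: [341.3, -376.6, 404.8]
tool_rot: [[-0.994, -0.113, 0.0], [-0.113, 0.994, -0.0], [-0.0, -0.0, -1.0]]
wrist_force: [1.7, -0.3, -0.1]
width: 0.1
```

>>> arm_command(targets=[0.6, 0.9, 0, -0.6, 0, 0.6, 0.9, 0, -0.6, 0, 0.6, 0.9, 0, -0.6, 0, 0.6, 0.9, 0, -0.6, 0, 0.6, 0.9, 0, -0.6, 0])

```text
time_s: 1.95
tcp_pos: [461.3, -196.6, 405.0]
tool_rot: [[-0.989, 0.148, 0.001], [0.148, 0.989, 0.0], [-0.001, 0.0, -1.0]]
wrist_force: [0.8, -1.4, 0.5]
width: 0.1
```

>>> arm_command(targets=[0.4, 0.6, 0, -0.4, 0, 0.4, 0.6, -0.3, -0.3, 0, 0.3, 0.6, -0.7, 0, 0, 0, 0, -1, 0, 0, 0, 0, 0, 0, 0])

```text
time_s: 2.58
tcp_pos: [504.2, -125.6, 321.6]
tool_rot: [[-0.979, 0.206, -0.006], [0.206, 0.979, 0.0], [0.006, -0.001, -1.0]]
wrist_force: [-0.6, 0.9, 0.6]
width: 0.2
```

Run:
```python
from station import robot, eyes, models
import cv2
print(robot.get_state()["tcp_pos"]); print(eyes.get_calibration("wrist"))
for n in ("wrist","top"):
    cv2.imwrite(f"pics/{n}1.png",eyes.capture(n))
```

```text
[ 504.15234942 -125.55353298  321.58646958]
{'vertical_fov': 63.75893093389089, 'cx': 319.4073543613905, 'cy': 206.29132989167692, 'dist': array([-0.06181216,  0.        ,  0.        ,  0.        ,  0.        ]), 'extrinsics': array([[ 2.05729353e-01,  9.45440551e-01,  2.52621453e-01,
         4.38327852e+02],
       [ 9.78607581e-01, -1.98327976e-01, -5.47102932e-02,
        -1.13014964e+02],
       [-1.62342829e-03,  2.58472782e-01, -9.66017176e-01,
         2.92472204e+02],
       [ 0.00000000e+00,  0.00000000e+00,  0.00000000e+00,
         1.00000000e+00]])}
```

View pics/wrist1.png

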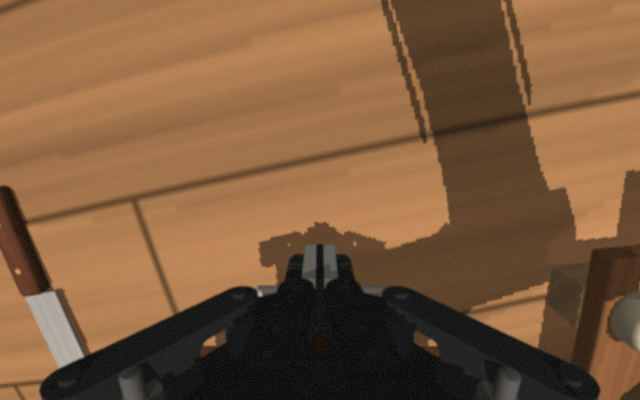

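View pics/top1.png

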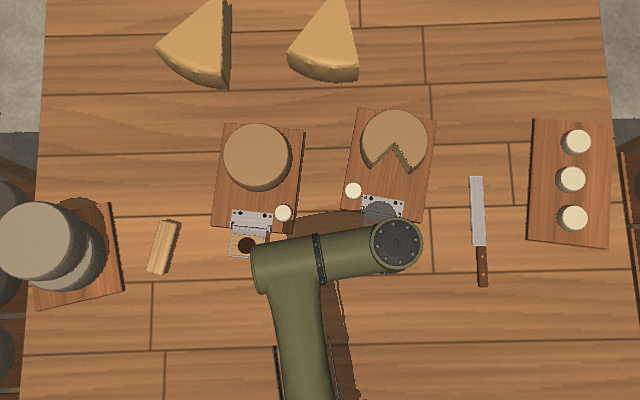

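Run:
```python
from station import robot, eyes
from h import *
p=np.load("p.npy"); c=eyes.get_calibration("wrist")
for t in (0,p[3],.1,.2): print(t,proj(c,model(p,[leaf(t,84,46,-2),leaf(t,84,46,2),leaf(t,84,-46,-2),leaf(t,84,-46,2)])).round(0).tolist())
a=cv2.imread("pics/wrist1.png")[230:340,200:440]; cv2.imwrite("pics/w1z.png",cv2.resize(a,None,fx=3.3,fy=3.3,interpolation=cv2.INTER_CUBIC))
```

```text
0 [[385.0, 271.0], [386.0, 273.0], [262.0, 271.0], [261.0, 273.0]]
0.04416960838007754 [[386.0, 273.0], [387.0, 276.0], [261.0, 273.0], [260.0, 276.0]]
0.1 [[388.0, 276.0], [389.0, 280.0], [260.0, 276.0], [259.0, 279.0]]
0.2 [[390.0, 284.0], [391.0, 287.0], [258.0, 283.0], [257.0, 287.0]]
```

View pics/w1z.png

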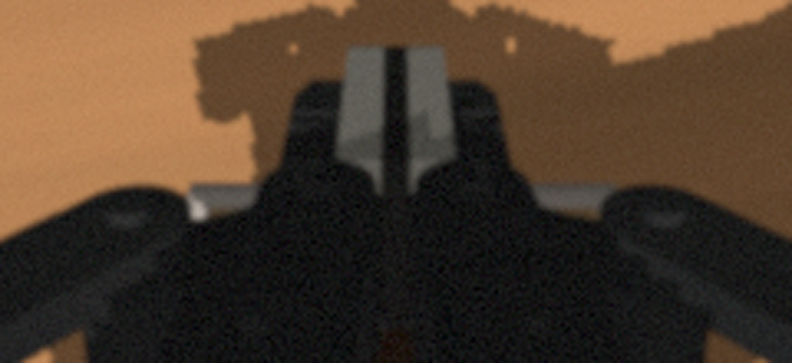

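Run:
```python
from station import eyes
from h import *
from scipy.optimize import least_squares
c=eyes.get_calibration("top"); s=eyes.get_calibration("scene"); w=eyes.get_calibration("wrist")
p0=np.load("p.npy")
# ears: top outermost; tops of ears z~87
ut=np.array([(360,241.7),(393.3,247),(361.3,211.7),(401.2,218.3)])
us=np.array([(268,185.2),(236.4,197.6),(215+343/5,170+192/5),(215+147/5,170+268/5)])
def r(p,full=True):
    t=p[3]
    P=model(p,[leaf(t,84,46,2),leaf(t,84,-46,2),[0,55,87],[0,-55,87]])
    W=model(p,[leaf(t,84,-46,0)])
    a=[(proj(c,P)-ut).ravel(),(proj(s,P)-us).ravel()]
    if full: a.append((proj(w,W)-[[257.6,289]]).ravel())
    return np.concatenate(a)
for f in (True,False):
    o=least_squares(r,p0,loss="soft_l1",args=(f,)); p=o.x
    print(p.round(3),"edge",model(p,[leaf(p[3],84,0)]).round(1)); print(r(p).reshape(-1,2).round(1).tolist())
    if f: np.save("pm.npy",p)
```

```text
[ 6.31989e+02 -1.51349e+02 -2.04000e-01  1.87000e-01] edge [[ 551.2 -134.6   97.7]]
[[-0.2, -2.6], [0.5, -1.9], [-0.1, -2.1], [-0.1, -1.8], [-0.1, -1.8], [-0.9, -1.5], [0.3, -0.5], [0.0, 0.5], [-0.2, -0.7]]
[ 6.29342e+02 -1.51252e+02 -2.06000e-01  2.60000e-02] edge [[ 547.1 -134.1   84.2]]
[[-0.6, -0.4], [-0.3, 0.2], [-0.1, -1.1], [-0.1, -0.8], [-0.4, 0.0], [-0.8, 0.1], [-0.2, -1.2], [-0.5, -0.3], [2.4, -15.1]]
```

>>> arm_command(targets=[0, 0, -1, 0, 0, 0, 0, -1, 0, 0, 0, 0, 0, 0, 0])

```text
time_s: 3.05
tcp_pos: [504.3, -126.3, 244.0]
tool_rot: [[-0.978, 0.207, -0.003], [0.207, 0.978, -0.0], [0.003, -0.001, -1.0]]
wrist_force: [-0.2, 0.5, 0.0]
width: 0.1
```

Run:
```python
from station import robot, eyes
from h import *
c=eyes.get_calibration("wrist"); st=robot.get_state(); print(st["tcp_pos"],st["wrist_force"],c["extrinsics"][:3,3])
im=eyes.capture("wrist"); cv2.imwrite("pics/w2.png",im)
cv2.imwrite("pics/w2z.png",cv2.resize(im[200:360,180:460],None,fx=2.8,fy=2.8,interpolation=cv2.INTER_CUBIC))
for f in ("p.npy","pm.npy"):
    p=np.load(f)
    print(p[3],proj(c,model(p,[leaf(p[3],84,46,0),leaf(p[3],84,-46,0)])).round(0).tolist())
```

```text
[ 504.30459768 -126.2670702   243.96447784] [-0.15302938  0.50713471  0.01522075] [ 438.59780594 -113.64858236  214.59938429]
0.04416960838007754 [[420.0, 356.0], [231.0, 356.0]]
0.18742466169615457 [[427.0, 381.0], [225.0, 382.0]]
```

View pics/w2z.png

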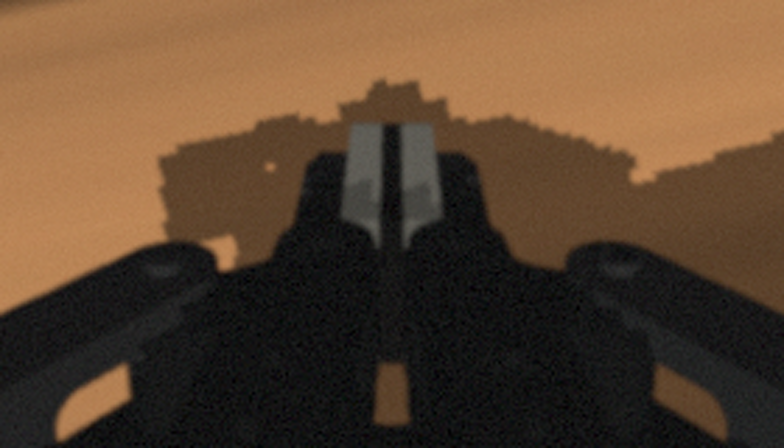

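>>> arm_command(targets=[0.3, -0.06, -0.4, 0, 0, 0.31, -0.07, 0, 0, 0, 0, 0, 0, 0, 0])

```text
time_s: 3.48
tcp_pos: [530.4, -131.4, 230.9]
tool_rot: [[-0.978, 0.207, 0.003], [0.207, 0.978, -0.001], [-0.003, 0.0, -1.0]]
wrist_force: [0.2, -0.7, 0.4]
width: 0.1
```

>>> arm_command(targets=[0.1, -0.02, 0, 0, 0, 0, 0, 0, 0, 0])

```text
time_s: 3.72
tcp_pos: [533.4, -132.0, 229.3]
tool_rot: [[-0.978, 0.206, 0.001], [0.206, 0.978, -0.0], [-0.001, 0.0, -1.0]]
wrist_force: [0.4, 0.6, -0.8]
width: -0.0
```

Run:
```python
from station import robot, eyes
from h import *
im=eyes.capture("scene"); cv2.imwrite("pics/s2.png",im)
cv2.imwrite("pics/s2z.png",cv2.resize(im[130:260,190:350],None,fx=4.5,fy=4.5,interpolation=cv2.INTER_CUBIC))
print(robot.get_state()["wrist_force"])
```

```text
[-0.4125713  -0.18268136 -0.36296468]
```

View pics/s2z.png

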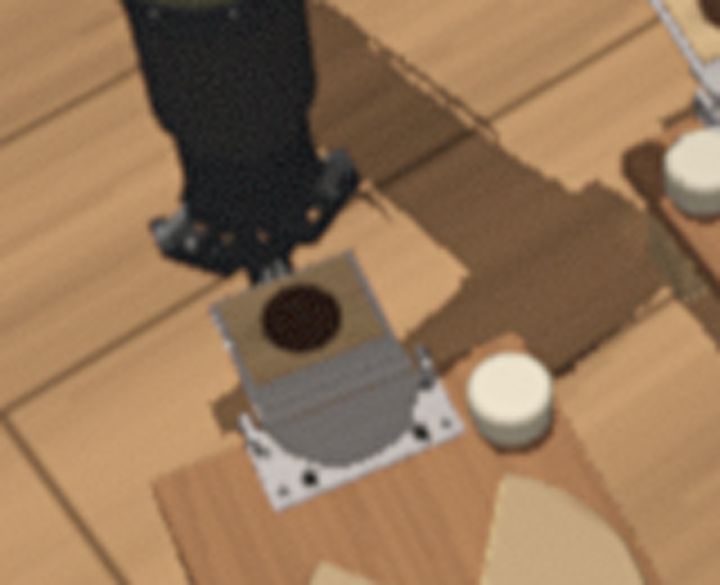

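The scene view shows the closed fingers just in front of the middle of the free edge. No contact yet, so I'll feel my way forward.

>>> arm_command(targets=[0.08, -0.02, 0, 0, 0, 0, 0, 0, 0, 0])

```text
time_s: 4.03
tcp_pos: [536.5, -132.7, 228.7]
tool_rot: [[-0.978, 0.206, 0.0], [0.206, 0.978, 0.0], [-0.0, 0.0, -1.0]]
wrist_force: [-0.2, 0.1, 0.2]
width: -0.0
```

>>> arm_command(targets=[0.06, -0.01, 0, 0, 0, 0, 0, 0, 0, 0])

```text
time_s: 4.28
tcp_pos: [538.2, -133.0, 227.9]
tool_rot: [[-0.978, 0.207, -0.003], [0.207, 0.978, 0.001], [0.003, -0.0, -1.0]]
wrist_force: [-4.9, 1.5, 0.6]
width: -0.1
```

>>> arm_command(targets=[0.03, -0.01, 0.06, 0, 0, 0, 0, 0.06, 0, 0, 0, 0, 0, 0, 0])

```text
time_s: 4.65
tcp_pos: [538.9, -133.2, 232.1]
tool_rot: [[-0.978, 0.207, -0.005], [0.207, 0.978, 0.001], [0.005, 0.0, -1.0]]
wrist_force: [-7.7, 2.6, 0.1]
width: 0.1
```

>>> arm_command(targets=[0.03, -0.01, 0.1, 0, 0, 0, 0, 0.1, 0, 0, 0, 0, 0.1, 0, 0])

```text
time_s: 5.03
tcp_pos: [540.5, -133.6, 244.4]
tool_rot: [[-0.978, 0.206, -0.003], [0.206, 0.978, 0.001], [0.003, 0.0, -1.0]]
wrist_force: [-2.4, 1.5, -1.5]
width: 0.1
```

Run:
```python
from station import robot, eyes
from h import *
im=eyes.capture("scene"); cv2.imwrite("pics/s3.png",im)
cv2.imwrite("pics/s3z.png",cv2.resize(im[130:260,190:350],None,fx=4.5,fy=4.5,interpolation=cv2.INTER_CUBIC))
print(robot.get_state()["wrist_force"],robot.get_state()["tcp_pos"])
```

```text
[-6.23302146  2.61011656  0.33081694] [ 540.74624143 -133.70382144  245.24350396]
```

View pics/s3z.png

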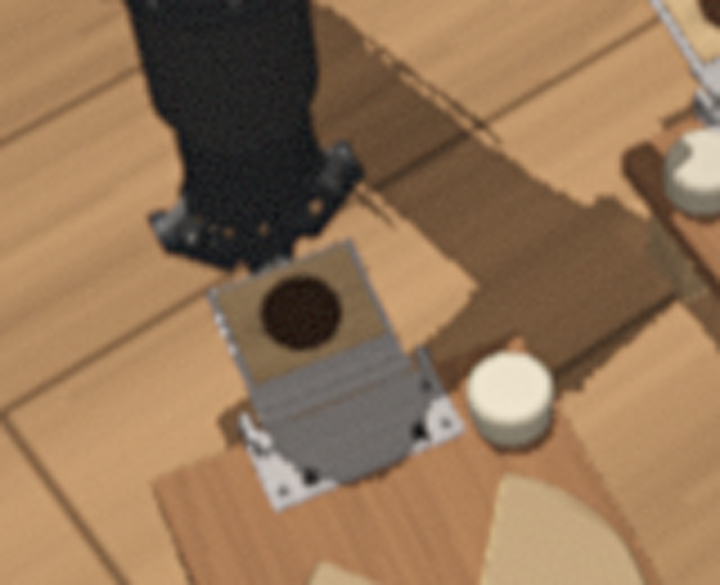

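>>> arm_command(targets=[0.08, -0.02, 0.2, 0, 0, 0.08, -0.02, 0.2, 0, 0, 0.11, -0.02, 0.18, 0, 0, 0.12, -0.025, 0.18, 0, 0, 0.15, -0.03, 0.15, 0, 0])

```text
time_s: 5.7
tcp_pos: [562.4, -138.3, 283.1]
tool_rot: [[-0.979, 0.206, -0.002], [0.206, 0.979, 0.0], [0.002, -0.0, -1.0]]
wrist_force: [-7.9, 4.3, 7.1]
width: -0.1
```

Run:
```python
from station import robot, eyes
from h import *
im=eyes.capture("scene"); cv2.imwrite("pics/s4.png",im)
cv2.imwrite("pics/s4z.png",cv2.resize(im[130:260,190:350],None,fx=4.5,fy=4.5,interpolation=cv2.INTER_CUBIC))
print(robot.get_state()["wrist_force"],robot.get_state()["tcp_pos"])
```

```text
[-7.82483831  2.83812888  6.54692308] [ 563.14480271 -138.47764155  284.07401711]
```

View pics/s4z.png

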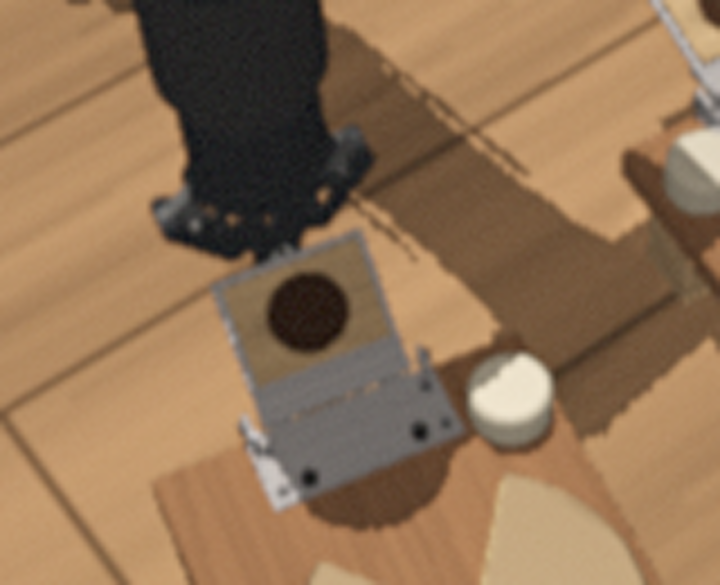

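Run:
```python
from station import robot, eyes
from h import *
s=eyes.get_calibration("scene");p=np.array([630,-151.3,-.207,0])
for t in np.arange(0,1,.1): print(round(t,1),proj(s,model(p,[leaf(t,84,-46,2),leaf(t,84,46,2)])).round(1).tolist(),model(p,[leaf(t,84,0,0)]).round())
```

```text
0.0 [[235.8, 198.3], [267.8, 185.8]] [[ 548. -134.   82.]]
0.1 [[235.4, 196.7], [267.7, 184.2]] [[ 548. -134.   90.]]
0.2 [[235.2, 195.3], [267.6, 182.7]] [[ 549. -134.   99.]]
0.3 [[235.0, 194.2], [267.7, 181.6]] [[ 551. -135.  107.]]
0.4 [[235.0, 193.4], [267.9, 180.7]] [[ 554. -135.  115.]]
0.5 [[235.1, 192.8], [268.2, 180.0]] [[ 558. -136.  122.]]
0.6 [[235.4, 192.6], [268.7, 179.7]] [[ 562. -137.  129.]]
0.7 [[235.7, 192.6], [269.3, 179.6]] [[ 567. -138.  136.]]
0.8 [[236.2, 193.0], [270.0, 179.9]] [[ 573. -139.  142.]]
0.9 [[236.8, 193.6], [270.8, 180.4]] [[ 579. -141.  148.]]
```

>>> arm_command(targets=[0.18, -0.04, 0.25, 0, 0, 0.22, -0.045, 0.2, 0, 0, 0.24, -0.05, 0.15, 0, 0, 0.28, -0.06, 0.1, 0, 0, 0.28, -0.06, 0, 0, 0])

```text
time_s: 6.38
tcp_pos: [611.7, -149.0, 310.6]
tool_rot: [[-0.978, 0.206, 0.001], [0.206, 0.978, -0.0], [-0.001, -0.0, -1.0]]
wrist_force: [-1.9, 0.8, 1.6]
width: 0.1
```

Run:
```python
from station import robot, eyes
from h import *
im=eyes.capture("scene"); cv2.imwrite("pics/s5.png",im)
cv2.imwrite("pics/s5z.png",cv2.resize(im[130:260,190:350],None,fx=4.5,fy=4.5,interpolation=cv2.INTER_CUBIC))
print(robot.get_state()["wrist_force"],robot.get_state()["tcp_pos"])
```

```text
[-1.25646862  1.87189071 -0.79629564] [ 612.4740689  -149.10175029  309.89200726]
```

View pics/s5z.png

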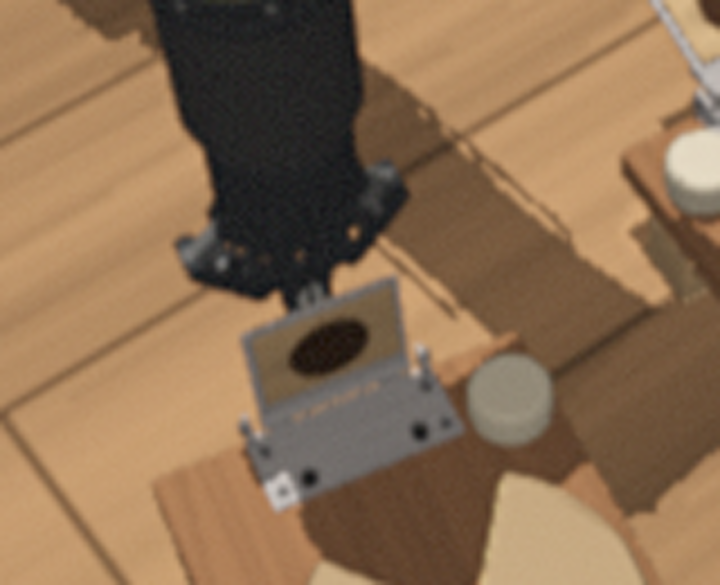

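>>> arm_command(targets=[0.2, -0.04, 0, 0, 0, 0.2, -0.04, 0, 0, 0, 0.2, -0.04, 0, 0, 0, 0.2, -0.04, -0.05, 0, 0, 0.2, -0.04, -0.15, 0, 0])

```text
time_s: 7.05
tcp_pos: [651.6, -156.8, 302.4]
tool_rot: [[-0.978, 0.206, 0.002], [0.206, 0.978, -0.0], [-0.002, 0.0, -1.0]]
wrist_force: [-0.8, 0.7, 2.1]
width: -0.0
```

Run:
```python
from station import robot, eyes
from h import *
im=eyes.capture("scene"); cv2.imwrite("pics/s6.png",im)
cv2.imwrite("pics/s6z.png",cv2.resize(im[130:260,190:350],None,fx=4.5,fy=4.5,interpolation=cv2.INTER_CUBIC))
print(robot.get_state()["wrist_force"],robot.get_state()["tcp_pos"])
```

```text
[-1.2107636   0.4593173  -1.33153398] [ 651.95949872 -156.88052608  300.87505129]
```

View pics/s6z.png

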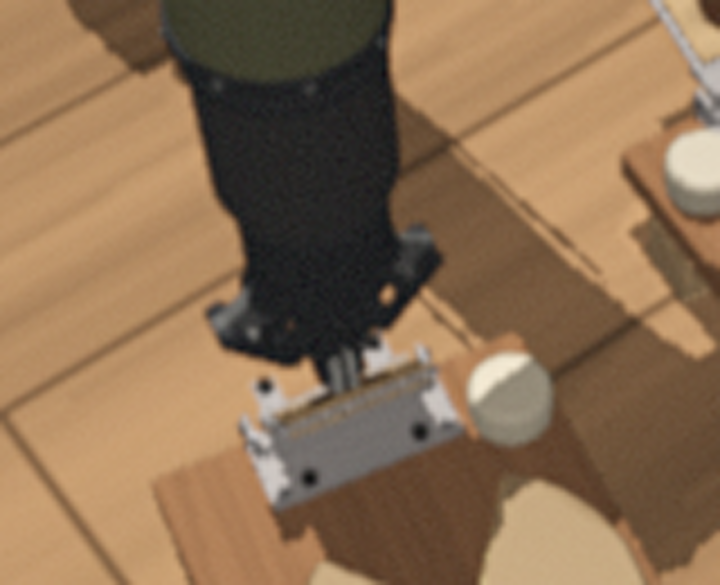

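>>> arm_command(targets=[0.2, -0.04, -0.2, 0, 0, 0.18, -0.04, -0.22, 0, 0, 0.12, -0.025, -0.22, 0, 0, 0.07, -0.015, -0.2, 0, 0, 0, 0, -0.08, 0, 0])

```text
time_s: 7.72
tcp_pos: [673.6, -161.5, 263.9]
tool_rot: [[-0.978, 0.206, -0.001], [0.206, 0.978, 0.0], [0.001, -0.0, -1.0]]
wrist_force: [0.7, 1.2, 0.5]
width: 0.1
```

Run:
```python
from station import robot, eyes
from h import *
im=eyes.capture("scene"); cv2.imwrite("pics/s7.png",im)
cv2.imwrite("pics/s7z.png",cv2.resize(im[130:260,190:350],None,fx=4.5,fy=4.5,interpolation=cv2.INTER_CUBIC))
print(robot.get_state()["wrist_force"],robot.get_state()["tcp_pos"])
```

```text
[ 0.20631357  0.12257914 -1.34994529] [ 673.46564643 -161.45181458  263.8239258 ]
```

View pics/s7z.png

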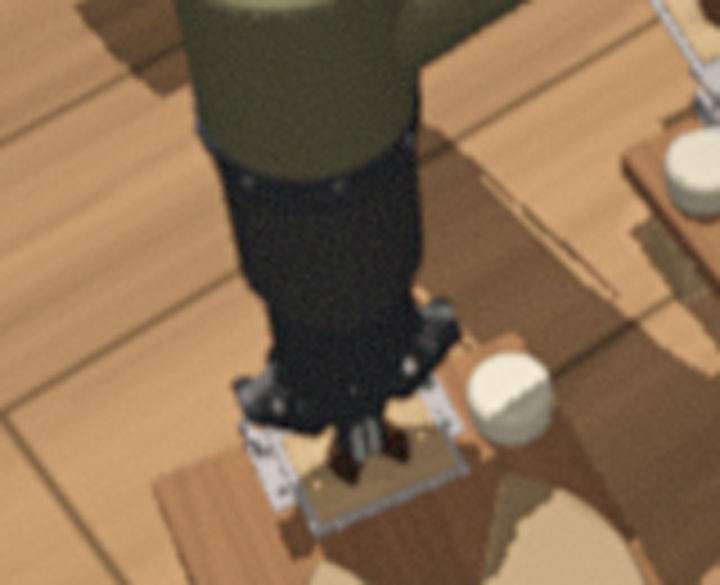

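>>> arm_command(targets=[0, 0, -0.05, 0, 0, 0, 0, -0.03, 0, 0, 0, 0, 0, 0, 0])

```text
time_s: 8.15
tcp_pos: [673.5, -161.5, 262.0]
tool_rot: [[-0.978, 0.206, 0.0], [0.206, 0.978, 0.0], [-0.0, 0.0, -1.0]]
wrist_force: [0.1, -1.0, 0.6]
width: -0.1
```

>>> arm_command(targets=[0, 0, -0.03, 0, 0, 0, 0, 0, 0, 0])

```text
time_s: 8.4
tcp_pos: [673.6, -161.5, 260.7]
tool_rot: [[-0.978, 0.206, 0.0], [0.206, 0.978, 0.0], [-0.0, 0.0, -1.0]]
wrist_force: [0.1, -0.6, 1.2]
width: -0.3
```

>>> arm_command(targets=[0, 0, -0.03, 0, 0, 0, 0, 0, 0, 0])

```text
time_s: 8.65
tcp_pos: [673.6, -161.5, 260.6]
tool_rot: [[-0.979, 0.206, 0.001], [0.206, 0.979, -0.0], [-0.001, -0.0, -1.0]]
wrist_force: [-1.8, 0.6, 4.0]
width: 0.0
```

>>> arm_command(targets=[0, 0, -0.03, 0, 0, 0, 0, 0, 0, 0])

```text
time_s: 8.9
tcp_pos: [673.5, -161.5, 260.5]
tool_rot: [[-0.979, 0.206, 0.001], [0.206, 0.979, -0.001], [-0.001, -0.0, -1.0]]
wrist_force: [-5.0, 2.3, 8.8]
width: 0.1
```

>>> arm_command(targets=[0, 0, -0.02, 0, 0, 0, 0, 0, 0, 0])

```text
time_s: 9.15
tcp_pos: [673.5, -161.4, 260.4]
tool_rot: [[-0.979, 0.206, 0.002], [0.206, 0.979, -0.001], [-0.002, -0.0, -1.0]]
wrist_force: [-5.3, 3.0, 12.4]
width: -0.0
```

Firm stop with the fingertips at z = 87.4 mm, where 87 mm was expected for a flat leaf. I'll retract and check.

>>> arm_command(targets=[0, 0, 0.2, 0, 0, 0, 0, 0.8, 0, 0, 0, 0, 1, 0, 0, -0.6, 0, 1, 0, 0, -1, 0, 0.5, 0, 0])

```text
time_s: 9.78
tcp_pos: [609.5, -161.5, 399.1]
tool_rot: [[-0.978, 0.206, 0.002], [0.206, 0.978, -0.0], [-0.002, 0.0, -1.0]]
wrist_force: [-0.3, 0.7, 0.4]
width: 0.1
```

>>> arm_command(targets=[-1, 0, 0, 0, 0, -1, 0, 0, 0, 0, -1, 0, 0, 0, 0, -1, -0.5, 0, 0, 0, 0, 0, 0, 0, 0])

```text
time_s: 10.4
tcp_pos: [447.7, -182.3, 398.5]
tool_rot: [[-0.978, 0.208, 0.002], [0.208, 0.978, 0.0], [-0.002, 0.001, -1.0]]
wrist_force: [-0.6, 0.5, 0.4]
width: 0.1
```

Run:
```python
from station import robot, eyes
from h import *
im=eyes.capture("scene"); t=eyes.capture("top")
cv2.imwrite("pics/s8z.png",cv2.resize(im[110:300,150:450],None,fx=2.6,fy=2.6,interpolation=cv2.INTER_CUBIC))
cv2.imwrite("pics/t8z.png",cv2.resize(t[110:310,130:530],None,fx=2,fy=2,interpolation=cv2.INTER_CUBIC))
s=eyes.get_calibration("scene");p=np.array([630,-151.3,-.207,0])
for th in (2.9,3.05,3.14): print(th,((proj(s,model(p,[leaf(th,84,-46,-2),leaf(th,84,46,-2)]))-[150,110])*2.6).round(1).tolist())
print(robot.get_state()["wrist_force"],robot.get_state()["tcp_pos"])
```

```text
2.9 [[282.8, 349.4], [372.5, 311.3]]
3.05 [[285.0, 357.7], [374.0, 319.7]]
3.14 [[286.0, 361.9], [374.5, 324.0]]
[-0.49151048 -0.25704227  0.44682467] [ 449.42281613 -181.56683982  397.55760021]
```

View pics/s8z.png

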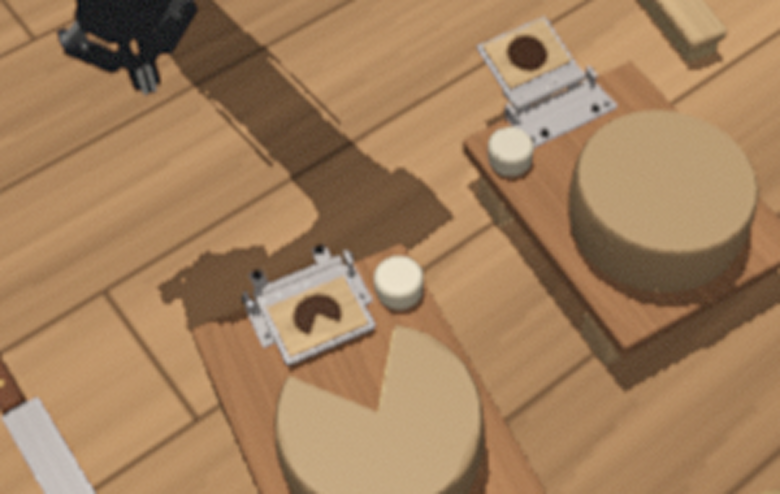

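View pics/t8z.png

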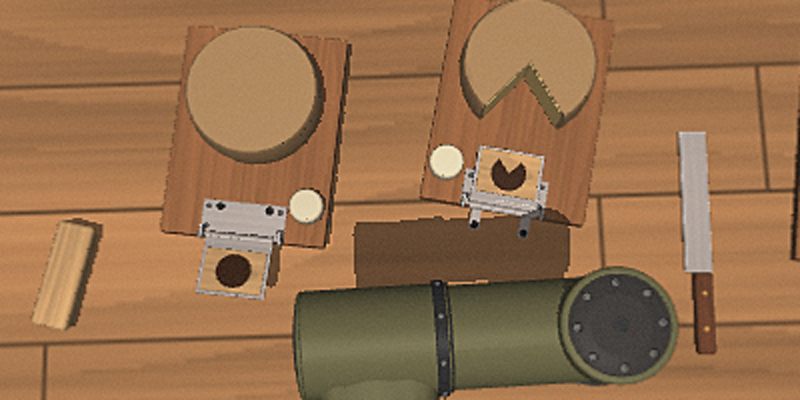

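The scene view shows the wedge-cut disc facing up on the cut board. The free-edge corners are at about (292,363) and (375,322) in the zoomed view, which fits a flat leaf. The other marker and the loose things haven't moved.

```bash
python3 -c "
from station import robot
print(robot.hand_in())"
```

```text
the job is handed in; nothing more can be done
None
```

I flipped the cut wheel's marker right over onto its board, and it now shows the face with the cut disc. I handed the job in after about 10.5 s.

With the fingers closed, I lifted the free edge by pressing on it and moving up, pushed the leaf past upright, and pressed it down to its stop. It was never pinched. The readings I took showed forces of about 14 N or less.

**Last checks:**
- **Flatness:** the leaf met a hard stop with the fingertips at z = 87.4 mm; about 87 mm was expected for a flat leaf. In the scene picture its edge corners fit about 3.05 to 3.14 rad. The picture alone cannot confirm it is past 3.05, so I rely mainly on the stop height.
- **Other things:** the top picture shows the other marker, both goat cheeses, the knife and the brush where they started, judged by eye. The robot is clear of everything.

**One disagreement:** the pictures did not agree on the marker's starting angle. The top and scene cameras gave about 0.03 to 0.04 rad, and adding the wrist view raised it to about 0.19. I settled the edge's position by touch instead.

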